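# Fit up two tubes for a butt weld

### The job

Fit up the two bright square tubes for tacking: with closed fingers, slide both on the fixture plate flat against the blue fence, the long one with its end tight against the blue end stop and the short one in line behind it with its end tight against the long one. Only push them; do not straddle, grip or lift them or send them flying, keep them on the plate, leave the tools and other things around where they are, and finish clear of everything.

Things in the scene. Friction and masses are not known exactly. Their poses are not given: they have to be found in the camera images.
- corner (a point): Point at plate height (16 mm over the bench) where the faces of the blue fence and blue end stop meet. x points square into the fence, y along it towards the stop, z up; the tubes belong at negative x and y. Fence face: plane x = 0, from y = -8 to -355 mm, coped at y = -140 for the weld. Stop face: plane y = 0, from x = -70 to 0. Both fixed angle irons, 50 mm above the plate, feet outside
- plate (a point): Centre of the top of the fixture's dark drilled steel plate, 290 mm along x, 480 mm along y, 16 mm thick; axes as those of the corner, which lies 80 mm along x and 180 mm along y from here. The fixture does not move, but stands at another place and yaw each time
- long_tube: Loose bright length of square steel tube, 40 x 40 mm outside, 140 mm long, 3 mm wall, about 0.5 kg, lying on the plate; sliding it takes 2 to 4 N (both together 3 to 7 N). Origin at the centre of its underside, y axis along the tube, z up. It starts away from fence and stop, up to 0.3 rad askew, nearer to the end stop than the short tube
- short_tube: Loose bright length of the same square tube, 40 x 40 mm outside, 100 mm long, 3 mm wall, about 0.35 kg, lying on the plate; sliding it takes 1 to 3 N. Origin at the centre of its underside, y axis along the tube, z up. It starts away from the fence, up to 0.3 rad askew, on the far side of the long tube from the end stop
- magnet_square: Red magnetic welding square, L-shaped, 80 x 80 x 16 mm, lying flat on the plate on the robot's side near the end-stop end. Origin at the middle of its underside. Leave it
- wire_brush: Wooden wire brush, 250 mm long, 30 mm wide, 28 mm high, lying bristles down on the plate along its robot-side edge. Origin on the underside at mid-length, x along the handle. Leave it
- chipping_hammer: Chipping hammer with wooden grip, 280 mm long, head 140 mm across, 24 mm high, lying on the bench beside the plate's end away from the end stop. Origin on the underside near mid-length, x along the handle towards the head. Leave it
- f_clamp: F-clamp lying flat on the bench behind the fence, 300 mm bar, 105 mm deep, 32 mm high. Origin under the middle of the bar, x along the bar. Leave it
- offcut: Rusty square tube offcut, 25 x 25 x 70 mm, on the bench beside the end-stop end of the plate. Origin at the centre of its underside, y along it. Leave it
- tape_measure: Yellow tape measure, 70 x 66 x 37 mm, on the bench beside the end-stop end of the plate. Origin at the centre of its underside. Leave it
- spray_can: Upright green spray can with a white cap, 65 mm diameter, 170 mm high, on the bench beside the end-stop end of the plate. Origin at the centre of its underside. Leave it
There are look-alikes about, which are no part of the job. What is shaped like the long_tube but pink or red is not meant. Leave any orange or purple look-alike of the short_tube alone.

How it is judged (in metres and radians):
At the end, for the whole second after the job is handed in: Both tubes lie flat and still on the plate, within 2 mm of the fence and within 0.025 rad of parallel to it; the long tube's end is within 2 mm of the end stop, and the short tube's end within 2 mm of the long tube's other end (x of long_tube in the frame of corner between -0.022 and -0.016 m and y of long_tube in the frame of corner above -0.072 m and angle between the y axis of each of long_tube, short_tube and the y axis of corner, either way round below 0.025 rad and x of short_tube in the frame of corner between -0.022 and -0.016 m and horizontal distance between long_tube and short_tube below 0.122 m and y of short_tube in the frame of corner below -0.17 m and angle between each of long_tube, short_tube's own z axis and vertical below 0.04 rad and height (world z) of each of long_tube, short_tube below 0.019 m and linear speed of each of long_tube, short_tube below 0.01 m/s); the robot touches nothing.
It fails at once if a tube is lifted off the plate, tipped or pushed off the plate (height (world z) of any of long_tube, short_tube above 0.024 m or height (world z) of any of long_tube, short_tube below 0.01 m or angle between any of long_tube, short_tube's own z axis and vertical above 0.2 rad).
It fails at once if the fingers straddle or grip the long tube instead of pushing it (contact force between the fingers and long_tube above 0.3 N and x of the grasp point in the frame of long_tube between -0.017 and 0.017 m and y of the grasp point in the frame of long_tube between -0.067 and 0.067 m and z of the grasp point in the frame of long_tube below 0.053 m).
It fails at once if the fingers straddle or grip the short tube instead of pushing it (contact force between the fingers and short_tube above 0.3 N and x of the grasp point in the frame of short_tube between -0.017 and 0.017 m and y of the grasp point in the frame of short_tube between -0.047 and 0.047 m and z of the grasp point in the frame of short_tube below 0.053 m).
It fails at once if a tube is shot along faster than 0.5 m/s (linear speed of any of long_tube, short_tube above 0.5 m/s).
It fails at once if a tool or other thing around is moved more than 20 mm or the can is tipped (distance of any of magnet_square, wire_brush, chipping_hammer, f_clamp, offcut, tape_measure, spray_can from where it was at the start of the episode above 0.02 m or angle between spray_can's own z axis and vertical above 0.3 rad).
It also fails if it takes over 58 s, if anything falls off the work surface, if the arm or the gripper's body presses on something with over 40 N, if the wrist force passes 120 N, or if a joint passes its speed limit or range.

### The arm

A 6-joint arm with a two-finger parallel gripper is mounted at the origin on the work surface. World frame = base frame: x ahead of the robot, y to its left, z up, the work surface at z = 0. Lengths are in mm, angles in rad, forces in N, time in s.
With the tool pointing down it reaches from about 300 to 775 mm from the base axis. Payload 14.6 kg.
Tool frame: the origin (TCP) lies on the centre line of the jaws, within the pads' length; the fingertips stand manip.finger_overhang ahead of it and the grasp point (between the pads) lies 11 mm behind it (manip.finger_overhang is the distance from the TCP to the fingertips, in mm); y points along the fingers, x is the direction in which the jaws open and shut, and the axes are right-handed (so a half turn about y gives the same grasp; the last joint's range is limited). The gripper opens to 94 mm and grips with 3 to 60 N. Pads are 16 mm wide; open, the fingers measure 119 mm over their backs; the gripper's body (75 mm by 177 mm) begins 78 mm behind the grasp point.
Start: joints at [-1.231, 0.3, 1.521, -0, 1.321, -0.067], TCP at [217.612, -505.108, 213.446] pointing down, gripper open.
Joint ranges: [-3.03, 3.03], [-0.79, 2.21], [0.23, 2.52], [-1.04, 4.18], [0, 3.07], [-2.55, 2.55]. Speed limits (rad/s): [2.22, 2.22, 2.57, 3.14, 3.14, 3.14].

### API

Orientations are given as [roll, pitch, yaw] about the fixed x, y, z axes, in that order (R = Rz(yaw) Ry(pitch) Rx(roll)).
In Python, from cell import monitor, viewer, ticket, manip gives the robot as it stands.
- The arm moves only by the shell command python3 -m jog 'ROWS' [FORCE]. ROWS is JSON, a list of rows, each an object of numbers: "grip": the finger opening in cm, from 0 to 9.4; "dx", "dy", "dz": the shift along the tool's x, y, z in cm; "spin": the turn about the tool's y in degrees. In form: [{"grip": .., "dx": .., "dy": .., "dz": .., "spin": ..}, ...]. A call has 1 to 20 rows; each row is the pose to reach, as a shift and turn from the pose commanded when the call began, along the tool's axes at that moment; what a row does not reach only later rows make up. A row lasts 1/8 s, in which the tool goes at most 62.5 mm and 10.7 degrees, less where a joint would pass 70% of its speed; a pose out of reach is approached as far as the arm can. A call with a gripper value outside its range is refused whole. The fingers move at their own pace and stop on an object; FORCE is the grip in N (left out, the last holds). Time passes only in rows, so rows that repeat a pose let the fingers close. It gives the time, the measured TCP pose, the force and the opening at its end, in the units of the state.
- monitor.read_state(): the state, without advancing time (a new reading comes with each control period).
- viewer.camera(name): name is "side" or "top" or "wrist"; returns a dict with "color" (384x512x3 uint8, red, green, blue), "vertical_fov" (degrees; the focal length in pixels is half the picture's height over the tangent of half this angle, whatever the lens; pixels are square), "cx", "cy" (the principal point, pixels), "rvec" (rotation vector, rad) and "tvec" (3), from world to camera coordinates, as OpenCV has them. Camera axes: x right, y down, z forward; pixel columns grow to the right and rows downward; lengths in mm; the calibration is good to about 2 mm. A picture is of the moment at which its call begins. There is no depth.
- ticket.sign_off(): hands the job in, once; it reports no verdict.
The state is a dict: "clock": time; "joints": joint angles; "qd": joint speeds; "effort": joint torques, N m; "eef_pos": TCP position; "eef_rot": TCP orientation; "wrist_force": force on the tool from outside, world axes, zero at the start; "moment": the same for the moment, N m; "finger_gap": finger opening in mm.
Only numpy, scipy, OpenCV 4.12 (cv2) and the standard library are available. Lean on these libraries where they do the work, as an engineer would, in place of code of your own. Each camera call takes 0.05 s, during which the arm holds its last target. There are 200 camera calls.

## Working session

There is one attempt and no reset: what is moved stays moved. The work goes in short steps, Python scripts to look and compute and a shell command to move; the robot and the scene stay as the last step left them, time stands still between calls to the robot, and variables do not carry over. Pictures are saved under pics/ and viewed, about 8 in all and at most 12, crops included, and the job is handed in when it is done.

```bash
ls; mkdir -p pics
cat > h.py <<'E'
import numpy as np, cv2
from cell import monitor, viewer, ticket, manip
def cam(n):
    c=viewer.camera(n); f=c["color"].shape[0]/2/np.tan(np.radians(c["vertical_fov"])/2)
    R=cv2.Rodrigues(np.array(c["rvec"],float))[0]
    return dict(img=c["color"],f=f,cx=c["cx"],cy=c["cy"],R=R,t=np.array(c["tvec"],float).ravel())
def px2w(c,u,v,z):
    d=c["R"].T@np.array([(u-c["cx"])/c["f"],(v-c["cy"])/c["f"],1]); o=-c["R"].T@c["t"]
    return o+d*(z-o[2])/d[2]
def w2px(c,p):
    q=c["R"]@np.array(p,float)+c["t"]; return c["f"]*q[:2]/q[2]+[c["cx"],c["cy"]]
def save(c,name,box=None,s=1):
    im=c["img"][...,::-1]
    if box: im=im[box[1]:box[3],box[0]:box[2]]
    cv2.imwrite("pics/"+name,cv2.resize(im,None,fx=s,fy=s,interpolation=cv2.INTER_CUBIC))
E
python3 - <<'E'
from h import *
import pickle
s=monitor.read_state(); print({k:np.round(v,3) for k,v in s.items()}, manip.finger_overhang)
C={n:cam(n) for n in("top","side")}
pickle.dump(C,open("c0.pkl","wb"))
for n in C:
    c=C[n]; print(n,c["img"].shape,c["f"],c["cx"],c["cy"],-c["R"].T@c["t"]); save(c,n+"0.png",s=1.5)
E
```

```text
pics
{'clock': np.float64(0.0), 'joints': array([-1.231,  0.3  ,  1.522,  0.   ,  1.321, -0.067]), 'qd': array([ 0.   , -0.   ,  0.   , -0.001, -0.002,  0.001]), 'effort': array([-0.0000e+00, -5.3181e+01, -3.5275e+01,  7.1000e-02,  2.4000e-02,
       -0.0000e+00]), 'eef_pos': array([ 217.533, -504.865,  212.893]), 'eef_rot': array([-1.571e+00,  1.000e-03, -1.164e+00]), 'wrist_force': array([-0.82 ,  0.056,  0.147]), 'moment': array([ 0.02 , -0.019, -0.017]), 'finger_gap': np.float64(94.295)} 8.0
top (384, 512, 3) 457.7027753770007 257.665395709359 191.69662017998596 [ 378.62976583  -54.09207738 1388.5111221 ]
side (384, 512, 3) 427.23174883431585 247.76308458687896 199.50948051100175 [239.25313265 750.18211058 975.58932381]
```

View pics/top0.png

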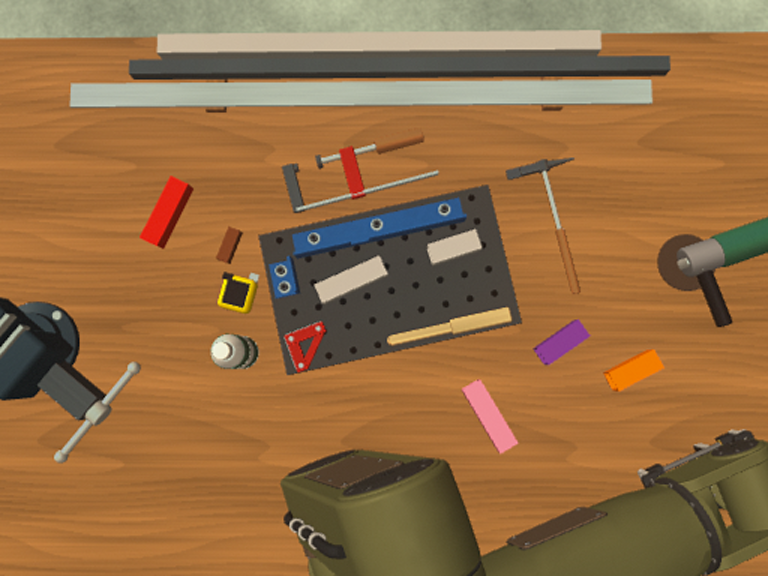

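View pics/side0.png

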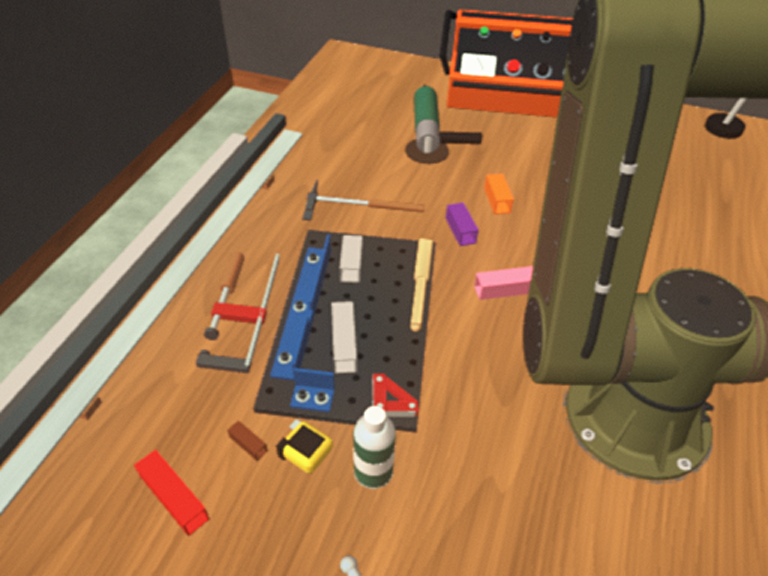

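Top view: the fixture's plate corners (1.5x pixels) are at (260,235), (488,186), (521,322) and (288,374). The blue fence is on the far side and the stop at left. The long tube is near (351,279) and the short one near (455,247). The side view agrees. Next I'll enlarge the top view for measuring.

Run:
```python
from h import *
import pickle
C=pickle.load(open("c0.pkl","rb")); save(C["top"],"crop1.png",(165,115,355,257),4.2)
```

```text
(no output)
```

View pics/crop1.png

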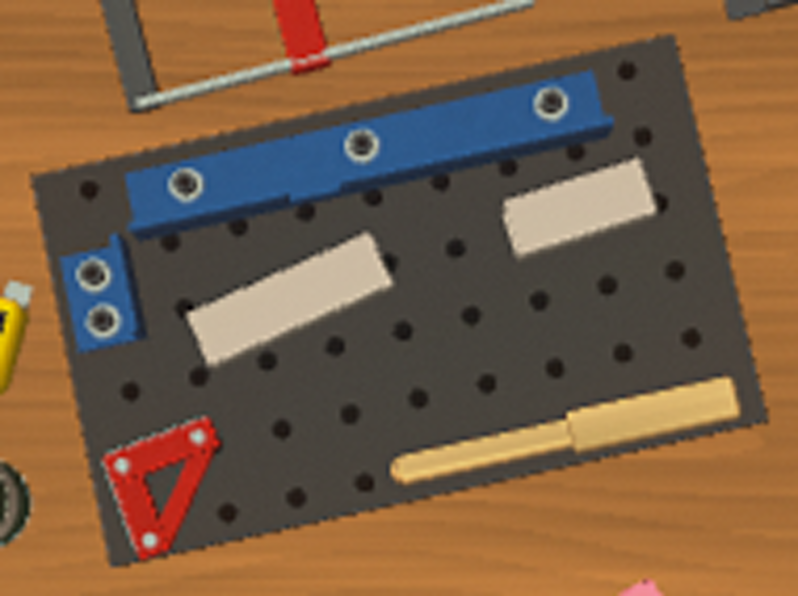

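The crop (offset 165,115, scale 4.2) shows:
- **Plate corners:** (32,176), (675,36), (767,422), (110,566).
- **Long tube top:** (187,311), (370,233), (393,286), (208,367).
- **Short tube top:** (502,203), (638,158), (658,208), (517,257).

```bash
cat >> h.py <<'E'
def fit(model,W):
    """2D rigid fit world = p + R(th) model"""
    m=np.array(model,float);W=np.array(W)[:,:2];mc,wc=m.mean(0),W.mean(0)
    a=m-mc;b=W-wc;th=np.arctan2((a[:,0]*b[:,1]-a[:,1]*b[:,0]).sum(),(a*b).sum())
    R=np.array([[np.cos(th),-np.sin(th)],[np.sin(th),np.cos(th)]]);p=wc-R@mc
    return p,th,np.abs(p+m@R.T-W).max()
def box(L,W): return [(W/2,L/2),(W/2,-L/2),(-W/2,-L/2),(-W/2,L/2)]
E
python3 - <<'E'
from h import *
import pickle
C=pickle.load(open("c0.pkl","rb")); c=C["top"]
def P(pts,z): return [px2w(c,(u+.5)/4.2-.5+165,(v+.5)/4.2-.5+115,z) for u,v in pts]
r={}
for n,pts,z,L,W in [("plate",[(32,176),(675,36),(767,422),(110,566)],16,480,290),("long",[(187,311),(370,233),(393,286),(208,367)],56,140,40),("short",[(502,203),(638,158),(658,208),(517,257)],56,100,40)]:
    w=P(pts,z); p,th,e=fit(box(L,W),w); r[n]=(p,th); print(n,p.round(1),th.round(4),"res",e.round(1),[np.linalg.norm(w[i]-w[i-1]).round(1) for i in range(4)])
p,th=r["plate"]; R=np.array([[np.cos(th),-np.sin(th)],[np.sin(th),np.cos(th)]]); cor=p+R@[80,180]
print("corner",cor)
for n in("long","short"): print(n,"in corner",R.T@(r[n][0]-cor),r[n][1]-th)
# check: fence edges predicted vs pixels
for q in [(0,-8,66),(0,-355,66),(0,-140,66),(0,-8,16),(0,0,66),(-70,0,66)]:
    w=cor+R@q[:2]; u=w2px(c,[*w,q[2]]); print(q,((u-[165,115])*4.2).round(), "world",w.round())
# side camera check
s=C["side"]
for n,L in("long",140),("short",100):
    pp,t=r[n]; Rt=np.array([[np.cos(t),-np.sin(t)],[np.sin(t),np.cos(t)]])
    print(n,[(w2px(s,[*(pp+Rt@m),56])*1.5).round() for m in box(L,40)])
np.save("cor.npy",[*cor,th])
for n,b in("brush",(565,430)),("sq",(160,480)): print(n,R.T@(P([b],30)[0][:2]-cor))
print(cv2.Rodrigues(np.array([0,0,0.]))[0][0,0])
E
```

```text
plate [552.  -32.6] 0.2159 res 1.1 [np.float64(288.1), np.float64(479.2), np.float64(288.1), np.float64(478.4)]
long [546.   41.1] 0.4091 res 1.4 [np.float64(42.2), np.float64(139.2), np.float64(40.9), np.float64(140.9)]
short [ 611.4 -161.4] 0.327 res 2.6 [np.float64(39.7), np.float64(100.8), np.float64(38.1), np.float64(104.8)]
corner [591.62406126 160.37177516]
long in corner [ -70.1430967  -106.73645337] 0.19318981958767242
short in corner [ -49.6643156  -318.55197524] 0.11109746846737842
(0, -8, 66) [128. 229.] world [593. 153.]
(0, -355, 66) [613. 123.] world [ 668. -186.]
(0, -140, 66) [313. 188.] world [622.  24.]
(0, -8, 16) [139. 240.] world [593. 153.]
(0, 0, 66) [117. 231.] world [592. 160.]
(-70, 0, 66) [137. 328.] world [523. 145.]
long [array([333., 358.]), array([332., 300.]), array([353., 300.]), array([355., 357.])]
short [array([339., 266.]), array([342., 234.]), array([361., 234.]), array([359., 267.])]
brush [-199.41332002 -276.38682895]
sq [-172.82065212   10.5294914 ]
1.0
```

```bash
cat >> h.py <<'E'
def go(x,y,z,yaw=None):
    """shift (cm, tool axes) and spin (deg) from the present pose to corner-frame x,y and world z of TCP, tool x along -y of corner"""
    s=monitor.read_state(); cx,cy,th=np.load("cor.npy")
    R=np.array([[np.cos(th),-np.sin(th)],[np.sin(th),np.cos(th)]])
    w=np.array([*(np.array([cx,cy])+R@[x,y]),z]); r,p,yw=s["eef_rot"]
    from scipy.spatial.transform import Rotation as Ro
    T=Ro.from_euler("xyz",s["eef_rot"]).as_matrix(); d=T.T@(w-s["eef_pos"])
    print("dx dy dz cm",(d/10).round(2),"spin",np.degrees(yw-(th-np.pi/2)).round(2),"world",w.round())
def where():
    s=monitor.read_state(); cx,cy,th=np.load("cor.npy"); R=np.array([[np.cos(th),-np.sin(th)],[np.sin(th),np.cos(th)]])
    print("t",round(float(s["clock"]),2),"corner xy",(R.T@(np.array(s["eef_pos"][:2])-[cx,cy])).round(1),"z",s["eef_pos"][2].round(1),"F(corner)",(R.T@np.array(s["wrist_force"][:2])).round(2),np.round(s["wrist_force"][2],2),"gap",np.round(s["finger_gap"],1),"rpy",np.round(s["eef_rot"],3))
E
python3 - <<'E'
from h import *
import pickle
go(-135,-107,213)
c=pickle.load(open("c0.pkl","rb"))["top"]; cx,cy,th=np.load("cor.npy"); R=np.array([[np.cos(th),-np.sin(th)],[np.sin(th),np.cos(th)]])
print("can",R.T@(px2w(c,150,233,170)[:2]-[cx,cy]))
E
```

```text
dx dy dz cm [-3.835e+01  3.000e-02  4.539e+01] spin 10.94 world [483.  27. 213.]
can [-161.83971262  132.2438536 ]
```

```bash
python3 -m jog '[{"grip":0,"dx":-3.8,"dy":0,"dz":4.5,"spin":5.5},{"grip":0,"dx":-7.7,"dy":0,"dz":9.1,"spin":10.9},{"grip":0,"dx":-11.5,"dy":0,"dz":13.6,"spin":10.9},{"grip":0,"dx":-15.3,"dy":0,"dz":18.2,"spin":10.9},{"grip":0,"dx":-19.2,"dy":0,"dz":22.7,"spin":10.9},{"grip":0,"dx":-23.0,"dy":0,"dz":27.2,"spin":10.9},{"grip":0,"dx":-26.8,"dy":0,"dz":31.8,"spin":10.9},{"grip":0,"dx":-30.7,"dy":0,"dz":36.3,"spin":10.9},{"grip":0,"dx":-34.5,"dy":0,"dz":40.9,"spin":10.9},{"grip":0,"dx":-38.35,"dy":0,"dz":45.4,"spin":10.9},{"grip":0,"dx":-38.35,"dy":0,"dz":45.4,"spin":10.9},{"grip":0,"dx":-38.35,"dy":0,"dz":45.4,"spin":10.9}]' 20; python3 -c "
from h import *
where(); go(-135,-107,30)"
```

```text
clock: 1.6
eef_pos: [482.5, 26.5, 213.1]
eef_rot: [-1.572, 0.0, -1.354]
wrist_force: [-0.2, -0.2, 0.3]
finger_gap: 0.8
t 1.6 corner xy [-135.3 -107.4] z 213.1 F(corner) [-0.26 -0.13] 0.33 gap 0.8 rpy [-1.572  0.    -1.354]
dx dy dz cm [-0.04 18.31  0.05] spin 0.07 world [483.  27.  30.]
```

```bash
python3 -m jog '[{"grip":0,"dx":0,"dy":5,"dz":0,"spin":0},{"grip":0,"dx":0,"dy":10,"dz":0,"spin":0},{"grip":0,"dx":0,"dy":15,"dz":0,"spin":0},{"grip":0,"dx":0,"dy":18.3,"dz":0,"spin":0},{"grip":0,"dx":0,"dy":18.3,"dz":0,"spin":0},{"grip":0,"dx":0,"dy":18.3,"dz":1,"spin":0},{"grip":0,"dx":0,"dy":18.3,"dz":2,"spin":0},{"grip":0,"dx":0,"dy":18.3,"dz":2.6,"spin":0},{"grip":0,"dx":0,"dy":18.3,"dz":3.1,"spin":0},{"grip":0,"dx":0,"dy":18.3,"dz":3.6,"spin":0},{"grip":0,"dx":0,"dy":18.3,"dz":4.1,"spin":0},{"grip":0,"dx":0,"dy":18.3,"dz":4.6,"spin":0},{"grip":0,"dx":0,"dy":18.3,"dz":5.1,"spin":0},{"grip":0,"dx":0,"dy":18.3,"dz":5.6,"spin":0},{"grip":0,"dx":0,"dy":18.3,"dz":6.1,"spin":0},{"grip":0,"dx":0,"dy":18.3,"dz":6.6,"spin":0},{"grip":0,"dx":0,"dy":18.3,"dz":7.1,"spin":0},{"grip":0,"dx":0,"dy":18.3,"dz":7.6,"spin":0},{"grip":0,"dx":0,"dy":18.3,"dz":7.8,"spin":0}]'; python3 -c "
from h import *
where();c=cam('top');save(c,'t2.png',(165,115,355,257),3)"
```

```text
clock: 3.98
eef_pos: [558.7, 43.6, 30.4]
eef_rot: [-1.572, 0.0, -1.354]
wrist_force: [-6.5, 0.0, 4.4]
finger_gap: 0.7
t 3.98 corner xy [ -57.2 -107. ] z 30.4 F(corner) [-6.31  1.39] 4.36 gap 0.7 rpy [-1.572  0.    -1.354]
```

View pics/t2.png

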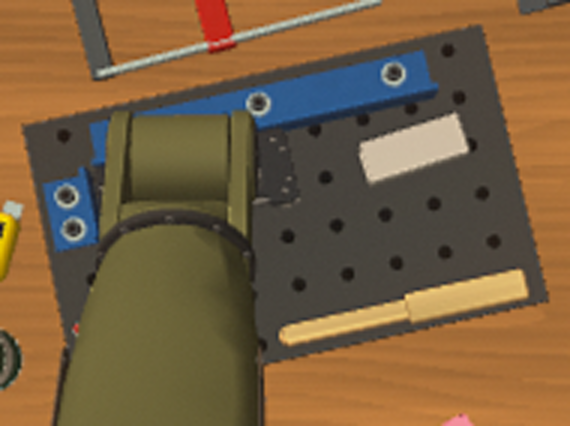

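The arm hides the long tube from above. The force of −6.3 N agrees with sliding contact, so I'll push on carefully and watch the force.

```bash
python3 -m jog '[{"grip":0,"dx":0,"dy":0,"dz":0.3,"spin":0},{"grip":0,"dx":0,"dy":0,"dz":0.5,"spin":0},{"grip":0,"dx":0,"dy":0,"dz":0.7,"spin":0},{"grip":0,"dx":0,"dy":0,"dz":0.8,"spin":0}]'; python3 -c "
from h import *
where()"; python3 -m jog '[{"grip":0,"dx":0,"dy":0,"dz":0.1,"spin":0},{"grip":0,"dx":0,"dy":0,"dz":0.2,"spin":0},{"grip":0,"dx":0,"dy":0,"dz":0.2,"spin":0}]'; python3 -c "
from h import *
where()
c=cam('side');save(c,'s3.png',(160,140,310,290),4)"
```

```text
clock: 4.53
eef_pos: [565.2, 44.9, 30.4]
eef_rot: [-1.576, 0.0, -1.354]
wrist_force: [-23.1, -4.8, 16.6]
finger_gap: 0.5
t 4.53 corner xy [ -50.6 -107.1] z 30.4 F(corner) [-23.57   0.25] 16.59 gap 0.5 rpy [-1.576  0.    -1.354]
clock: 4.9
eef_pos: [565.1, 44.9, 30.4]
eef_rot: [-1.58, 0.001, -1.354]
wrist_force: [-35.7, -8.0, 25.6]
finger_gap: 0.3
t 4.9 corner xy [ -50.6 -107.1] z 30.4 F(corner) [-36.6   -0.21] 25.58 gap 0.3 rpy [-1.580e+00  1.000e-03 -1.354e+00]
```

View pics/s3.png

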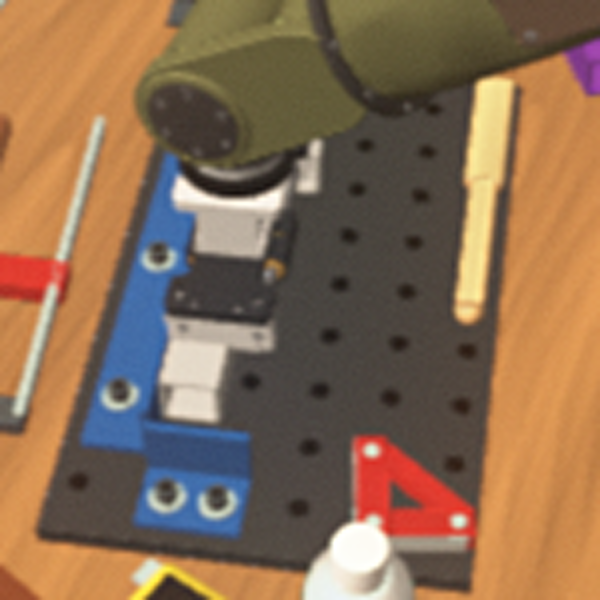

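Hard contact at x = −50.6, with the long tube visibly against the fence. Next I'll back off, cross to the short tube and push it to the fence.

```bash
python3 -m jog '[{"grip":0,"dx":0,"dy":0,"dz":-0.5,"spin":0},{"grip":0,"dx":0,"dy":0,"dz":-2.5,"spin":0},{"grip":0,"dx":0,"dy":0,"dz":-6,"spin":0},{"grip":0,"dx":0,"dy":-5,"dz":-6,"spin":0},{"grip":0,"dx":5,"dy":-6,"dz":-6,"spin":0},{"grip":0,"dx":10,"dy":-6,"dz":-6,"spin":0},{"grip":0,"dx":15,"dy":-6,"dz":-6,"spin":0},{"grip":0,"dx":20,"dy":-6,"dz":-6,"spin":0},{"grip":0,"dx":21.1,"dy":-6,"dz":-6,"spin":0},{"grip":0,"dx":21.1,"dy":-6,"dz":-6,"spin":0}]'; python3 -c "
from h import *
where(); go(-110,-318,30)
c=cam('top');save(c,'t4.png',(165,115,355,257),4.2)"
```

```text
clock: 6.2
eef_pos: [555.5, -173.3, 90.2]
eef_rot: [-1.571, 0.0, -1.355]
wrist_force: [-0.1, 1.8, 0.3]
finger_gap: 0.5
t 6.2 corner xy [-106.7 -318.2] z 90.2 F(corner) [0.28 1.79] 0.25 gap 0.5 rpy [-1.571  0.    -1.355]
dx dy dz cm [-0.02  6.02 -0.33] spin -0.01 world [ 552. -174.   30.]
```

View pics/t4.png

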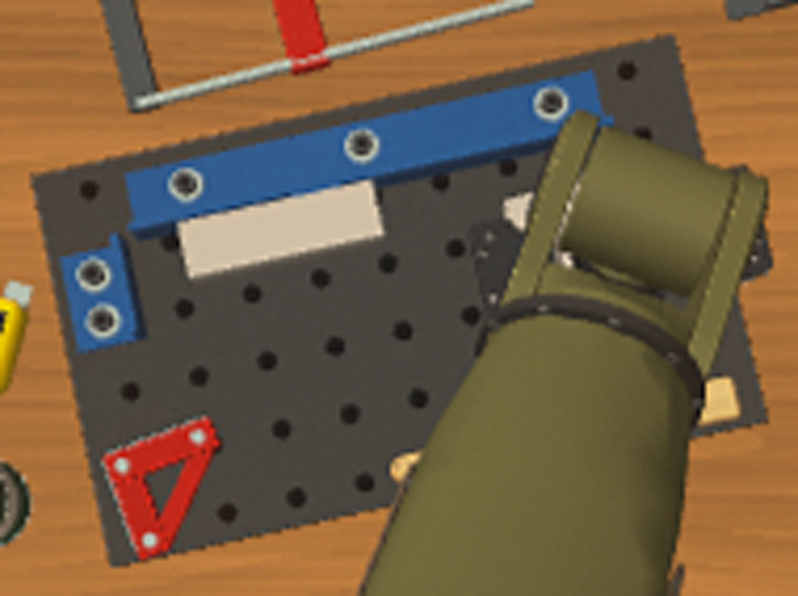

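The long tube now lies flat on the fence: its top edge runs from (178,222) to (375,182), parallel to it. Now the short one.

```bash
python3 -m jog '[{"grip":0,"dx":0,"dy":3,"dz":-0.3,"spin":0},{"grip":0,"dx":0,"dy":6,"dz":-0.3,"spin":0},{"grip":0,"dx":0,"dy":6,"dz":0,"spin":0},{"grip":0,"dx":0,"dy":6,"dz":0.8,"spin":0},{"grip":0,"dx":0,"dy":6,"dz":1.6,"spin":0},{"grip":0,"dx":0,"dy":6,"dz":2.1,"spin":0},{"grip":0,"dx":0,"dy":6,"dz":2.6,"spin":0},{"grip":0,"dx":0,"dy":6,"dz":3.1,"spin":0},{"grip":0,"dx":0,"dy":6,"dz":3.6,"spin":0},{"grip":0,"dx":0,"dy":6,"dz":4.1,"spin":0},{"grip":0,"dx":0,"dy":6,"dz":4.6,"spin":0},{"grip":0,"dx":0,"dy":6,"dz":5.0,"spin":0},{"grip":0,"dx":0,"dy":6,"dz":5.3,"spin":0},{"grip":0,"dx":0,"dy":6,"dz":5.5,"spin":0},{"grip":0,"dx":0,"dy":6,"dz":5.65,"spin":0},{"grip":0,"dx":0,"dy":6,"dz":5.75,"spin":0}]'; python3 -c "
from h import *
where()"
```

```text
clock: 8.25
eef_pos: [611.0, -161.2, 30.5]
eef_rot: [-1.573, 0.0, -1.354]
wrist_force: [-15.8, -3.3, 11.3]
finger_gap: 0.8
t 8.25 corner xy [ -50.  -318.3] z 30.5 F(corner) [-16.12   0.17] 11.33 gap 0.8 rpy [-1.573  0.    -1.354]
```

```bash
python3 -m jog '[{"grip":0,"dx":0,"dy":0,"dz":-0.5,"spin":0},{"grip":0,"dx":0,"dy":0,"dz":-3,"spin":0},{"grip":0,"dx":0,"dy":-5,"dz":-4,"spin":0},{"grip":0,"dx":4,"dy":-6,"dz":-4,"spin":0},{"grip":0,"dx":8,"dy":-6,"dz":-2,"spin":0},{"grip":0,"dx":8,"dy":-6,"dz":2.5,"spin":0},{"grip":0,"dx":8,"dy":-6,"dz":2.5,"spin":0}]'; python3 -c "
from h import *
where(); go(-24,-398,30)
c=cam('side');save(c,'s5.png',(160,120,310,270),4)"
```

```text
clock: 9.12
eef_pos: [654.9, -233.0, 89.4]
eef_rot: [-1.57, 0.0, -1.353]
wrist_force: [-0.1, -0.0, -1.4]
finger_gap: 0.5
t 9.12 corner xy [ -22.5 -397.8] z 89.4 F(corner) [-0.07 -0.  ] -1.41 gap 0.5 rpy [-1.57   0.    -1.353]
dx dy dz cm [ 0.03  5.94 -0.16] spin 0.1 world [ 653. -234.   30.]
```

View pics/s5.png

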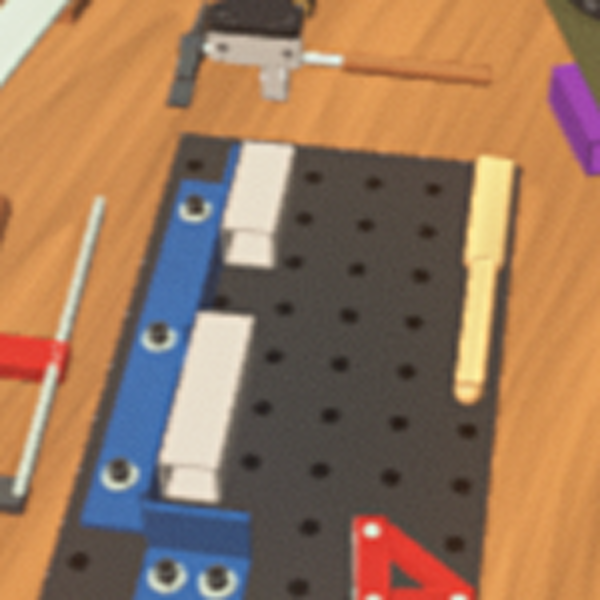

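Side crop (offset 160,120, scale 4): both tubes are against the fence. The short tube's top runs from (242,142)/(295,145) to (222,228)/(274,231), and the fingers are clear behind it. I'll check its rear end in numbers.

Run:
```python
from h import *
c=cam("side"); cx,cy,th=np.load("cor.npy"); R=np.array([[np.cos(th),-np.sin(th)],[np.sin(th),np.cos(th)]])
for u,v in [(242,142),(295,145),(222,228),(274,231),(196,311),(253,315),(161,464),(219,466)]: print((R.T@(px2w(c,u/4+160,v/4+120,56)[:2]-[cx,cy])).round(1))
```

```text
[ 3.000e-01 -3.633e+02]
[ -42.4 -366.1]
[  -2.2 -263.8]
[ -42.2 -266.4]
[   0.4 -175.8]
[ -41.6 -178. ]
[ -4. -34.]
[-43.1 -38. ]
```

```bash
python3 -m jog '[{"grip":0,"dx":0,"dy":3,"dz":-0.15,"spin":0.1},{"grip":0,"dx":0,"dy":5.9,"dz":-0.15,"spin":0.1},{"grip":0,"dx":0,"dy":5.9,"dz":-0.15,"spin":0.1},{"grip":0,"dx":-1.0,"dy":5.9,"dz":-0.15,"spin":0.1},{"grip":0,"dx":-1.8,"dy":5.9,"dz":-0.15,"spin":0.1},{"grip":0,"dx":-2.4,"dy":5.9,"dz":-0.15,"spin":0.1},{"grip":0,"dx":-3.0,"dy":5.9,"dz":-0.15,"spin":0.1},{"grip":0,"dx":-3.6,"dy":5.9,"dz":-0.15,"spin":0.1},{"grip":0,"dx":-4.2,"dy":5.9,"dz":-0.15,"spin":0.1},{"grip":0,"dx":-4.8,"dy":5.9,"dz":-0.15,"spin":0.1},{"grip":0,"dx":-5.4,"dy":5.9,"dz":-0.15,"spin":0.1},{"grip":0,"dx":-6.0,"dy":5.9,"dz":-0.15,"spin":0.1},{"grip":0,"dx":-6.6,"dy":5.9,"dz":-0.15,"spin":0.1},{"grip":0,"dx":-7.2,"dy":5.9,"dz":-0.15,"spin":0.1},{"grip":0,"dx":-7.8,"dy":5.9,"dz":-0.15,"spin":0.1},{"grip":0,"dx":-8.4,"dy":5.9,"dz":-0.15,"spin":0.1},{"grip":0,"dx":-9.0,"dy":5.9,"dz":-0.15,"spin":0.1},{"grip":0,"dx":-9.5,"dy":5.9,"dz":-0.15,"spin":0.1}]'; python3 -c "
from h import *
where()
c=cam('side');save(c,'s6.png',(160,120,310,270),4)"
```

```text
clock: 11.48
eef_pos: [631.9, -142.0, 33.1]
eef_rot: [-1.569, -0.003, -1.356]
wrist_force: [-0.1, -8.6, 4.7]
finger_gap: 0.4
t 11.47 corner xy [ -25.4 -303.9] z 33.1 F(corner) [-1.93 -8.38] 4.75 gap 0.4 rpy [-1.569 -0.003 -1.356]
```

View pics/s6.png

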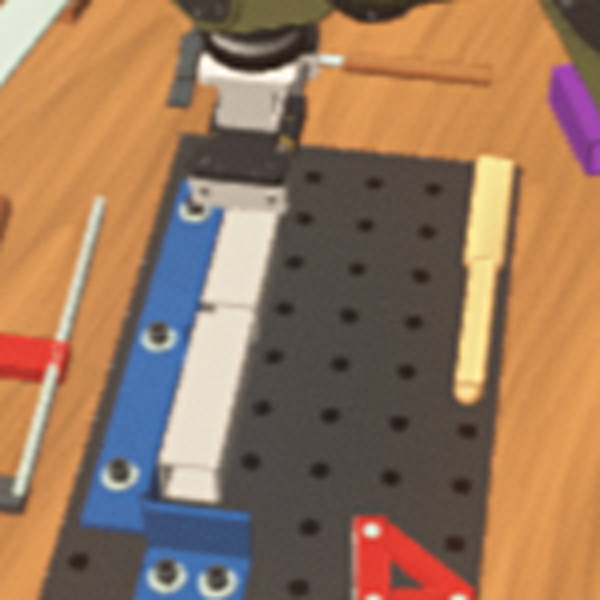

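The tubes are now in line and about to meet at crop row 305, and the long tube hasn't moved yet. The TCP height reads 3 mm high, so I'll settle briefly and recheck before going on.

```bash
python3 -m jog '[{"grip":0,"dx":0,"dy":0,"dz":0,"spin":0},{"grip":0,"dx":0,"dy":0,"dz":0,"spin":0}]'
python3 - <<'E'
from h import *
where()
c=cam("side"); g=cv2.cvtColor(c["img"],cv2.COLOR_RGB2GRAY)
cx,cy,th=np.load("cor.npy"); R=np.array([[np.cos(th),-np.sin(th)],[np.sin(th),np.cos(th)]])
# profile along tube top centre line, x=-22
for y in list(range(-290,-20,6)):
    u=w2px(c,[*(R@[-24,y]+[cx,cy]),56]); print(y,int(g[int(round(u[1])),int(round(u[0]))]),end="; ")
E
```

```text
clock: 11.78
eef_pos: [631.7, -141.3, 32.1]
eef_rot: [-1.57, -0.001, -1.356]
wrist_force: [1.1, -4.0, 2.0]
finger_gap: 0.1
t 11.78 corner xy [ -25.4 -303.3] z 32.1 F(corner) [ 0.24 -4.2 ] 1.96 gap 0.1 rpy [-1.570e+00 -1.000e-03 -1.356e+00]
-290 191; -284 217; -278 224; -272 224; -266 224; -260 224; -254 225; -248 224; -242 224; -236 224; -230 225; -224 224; -218 225; -212 224; -206 224; -200 225; -194 223; -188 197; -182 219; -176 224; -170 223; -164 225; -158 225; -152 224; -146 223; -140 224; -134 224; -128 224; -122 223; -116 224; -110 223; -104 223; -98 223; -92 224; -86 224; -80 224; -74 223; -68 224; -62 224; -56 224; -50 223; -44 224; -38 199; -32 218; -26 225;
```

The numbers agree: about 9 mm of gap remains (dark at y = −188) and the finger face is at −291. Pushing both on.

```bash
python3 -m jog '[{"grip":0,"dx":-0.5,"dy":0.1,"dz":0,"spin":0},{"grip":0,"dx":-0.9,"dy":0.1,"dz":0,"spin":0},{"grip":0,"dx":-1.3,"dy":0.1,"dz":0,"spin":0},{"grip":0,"dx":-1.7,"dy":0.1,"dz":0,"spin":0},{"grip":0,"dx":-2.1,"dy":0.1,"dz":0,"spin":0},{"grip":0,"dx":-2.5,"dy":0.1,"dz":0,"spin":0},{"grip":0,"dx":-2.9,"dy":0.1,"dz":0,"spin":0},{"grip":0,"dx":-3.3,"dy":0.1,"dz":0,"spin":0},{"grip":0,"dx":-3.7,"dy":0.1,"dz":0,"spin":0},{"grip":0,"dx":-4.1,"dy":0.1,"dz":0,"spin":0},{"grip":0,"dx":-4.4,"dy":0.1,"dz":0,"spin":0}]'; python3 -c "
from h import *
where()"; python3 -m jog '[{"grip":0,"dx":-0.2,"dy":0,"dz":0,"spin":0},{"grip":0,"dx":-0.4,"dy":0,"dz":0,"spin":0},{"grip":0,"dx":-0.5,"dy":0,"dz":0,"spin":0}]';python3 -c "
from h import *
where()"
```

```text
clock: 13.2
eef_pos: [622.1, -98.6, 30.6]
eef_rot: [-1.57, -0.001, -1.356]
wrist_force: [1.1, -7.5, 3.1]
finger_gap: 0.4
t 13.2 corner xy [ -25.7 -259.5] z 30.6 F(corner) [-0.49 -7.57] 3.06 gap 0.4 rpy [-1.570e+00 -1.000e-03 -1.356e+00]
clock: 13.58
eef_pos: [621.1, -93.7, 30.7]
eef_rot: [-1.57, -0.001, -1.356]
wrist_force: [1.4, -7.5, 3.6]
finger_gap: 0.6
t 13.57 corner xy [ -25.6 -254.5] z 30.7 F(corner) [-0.24 -7.64] 3.65 gap 0.6 rpy [-1.570e+00 -1.000e-03 -1.356e+00]
```

Still sliding at 7.6 N, with no stop contact yet.

```bash
python3 -m jog '[{"grip":0,"dx":-0.15,"dy":0,"dz":0,"spin":0},{"grip":0,"dx":-0.3,"dy":0,"dz":0,"spin":0},{"grip":0,"dx":-0.4,"dy":0,"dz":0,"spin":0}]'; python3 -c "
from h import *
where()"
```

```text
clock: 13.95
eef_pos: [620.4, -90.6, 30.7]
eef_rot: [-1.57, -0.002, -1.356]
wrist_force: [3.0, -15.4, 1.6]
finger_gap: 0.3
t 13.95 corner xy [ -25.6 -251.3] z 30.7 F(corner) [ -0.35 -15.65] 1.64 gap 0.3 rpy [-1.57  -0.002 -1.356]
```

```bash
python3 -m jog '[{"grip":0,"dx":-0.1,"dy":0,"dz":0,"spin":0},{"grip":0,"dx":-0.15,"dy":0,"dz":0,"spin":0}]'; python3 -c "
from h import *
where()"; python3 -m jog '[{"grip":0,"dx":0.5,"dy":0,"dz":0,"spin":0},{"grip":0,"dx":3,"dy":0,"dz":0,"spin":0},{"grip":0,"dx":3,"dy":-5,"dz":0,"spin":0},{"grip":0,"dx":3,"dy":-7,"dz":-4,"spin":0},{"grip":0,"dx":1,"dy":-7,"dz":-9,"spin":0},{"grip":0,"dx":-2,"dy":-7,"dz":-9,"spin":0},{"grip":0,"dx":-2,"dy":-7,"dz":-9,"spin":0}]'; python3 -c "
from h import *
where()
c=cam('side');save(c,'s7.png',(170,160,250,270),5)
cx,cy,th=np.load('cor.npy');R=np.array([[np.cos(th),-np.sin(th)],[np.sin(th),np.cos(th)]])"
```

```text
clock: 14.2
eef_pos: [620.4, -90.5, 30.9]
eef_rot: [-1.569, -0.004, -1.357]
wrist_force: [4.9, -22.7, 1.5]
finger_gap: 0.5
t 14.2 corner xy [ -25.7 -251.2] z 30.9 F(corner) [ -0.06 -23.18] 1.48 gap 0.5 rpy [-1.569 -0.004 -1.357]
clock: 15.08
eef_pos: [527.5, -87.4, 100.8]
eef_rot: [-1.571, 0.0, -1.355]
wrist_force: [-0.4, 0.5, 0.1]
finger_gap: 0.5
t 15.07 corner xy [-115.7 -228.2] z 100.8 F(corner) [-0.24  0.54] 0.1 gap 0.5 rpy [-1.571  0.    -1.355]
```

View pics/s7.png

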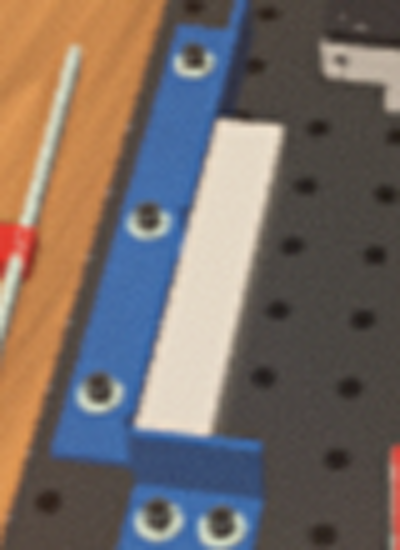

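No gap shows between the tubes, at the stop or along the fence (tubes from (220,120) to (175,430)). I'll press each tube lightly square into the fence to finish.

```bash
python3 -m jog '[{"grip":0,"dx":-3.8,"dy":0,"dz":3.5,"spin":0},{"grip":0,"dx":-3.8,"dy":4,"dz":3.5,"spin":0},{"grip":0,"dx":-3.8,"dy":7,"dz":3.5,"spin":0},{"grip":0,"dx":-3.8,"dy":7,"dz":3.5,"spin":0},{"grip":0,"dx":-3.8,"dy":7,"dz":4.5,"spin":0},{"grip":0,"dx":-3.8,"dy":7,"dz":5.5,"spin":0},{"grip":0,"dx":-3.8,"dy":7,"dz":6.0,"spin":0},{"grip":0,"dx":-3.8,"dy":7,"dz":6.3,"spin":0},{"grip":0,"dx":-3.8,"dy":7,"dz":6.5,"spin":0},{"grip":0,"dx":-3.8,"dy":7,"dz":6.7,"spin":0},{"grip":0,"dx":-3.8,"dy":7,"dz":6.7,"spin":0}]'; python3 -c "
from h import *
where()"; python3 -m jog '[{"grip":0,"dx":0,"dy":0,"dz":-0.4,"spin":0},{"grip":0,"dx":0,"dy":0,"dz":-2.5,"spin":0},{"grip":0,"dx":-4,"dy":0,"dz":-2.5,"spin":0},{"grip":0,"dx":-8,"dy":0,"dz":-2.5,"spin":0},{"grip":0,"dx":-12,"dy":0,"dz":-2.5,"spin":0},{"grip":0,"dx":-12,"dy":0,"dz":-2,"spin":0},{"grip":0,"dx":-12,"dy":0,"dz":-1.2,"spin":0},{"grip":0,"dx":-12,"dy":0,"dz":-0.7,"spin":0},{"grip":0,"dx":-12,"dy":0,"dz":-0.4,"spin":0},{"grip":0,"dx":-12,"dy":0,"dz":-0.2,"spin":0},{"grip":0,"dx":-12,"dy":0,"dz":0,"spin":0},{"grip":0,"dx":-12,"dy":0,"dz":0,"spin":0}]';python3 -c "
from h import *
where()"
```

```text
clock: 16.5
eef_pos: [583.2, -36.6, 30.5]
eef_rot: [-1.575, 0.001, -1.356]
wrist_force: [-16.1, -3.2, 11.6]
finger_gap: 0.4
t 16.5 corner xy [ -50.4 -190.6] z 30.5 F(corner) [-16.4    0.29] 11.59 gap 0.4 rpy [-1.575e+00  1.000e-03 -1.356e+00]
clock: 18.0
eef_pos: [557.3, 80.0, 30.4]
eef_rot: [-1.577, -0.0, -1.356]
wrist_force: [-18.6, -7.5, 12.3]
finger_gap: 0.3
t 18.0 corner xy [-50.7 -71.1] z 30.4 F(corner) [-19.77  -3.31] 12.35 gap 0.3 rpy [-1.577 -0.    -1.356]
```

```bash
python3 -m jog '[{"grip":0,"dx":0,"dy":0,"dz":-0.4,"spin":0},{"grip":0,"dx":0,"dy":0,"dz":-3,"spin":0},{"grip":0,"dx":0,"dy":-4,"dz":-4,"spin":0},{"grip":0,"dx":0,"dy":-10,"dz":-4,"spin":0},{"grip":0,"dx":4,"dy":-15,"dz":-5,"spin":0},{"grip":0,"dx":9,"dy":-17,"dz":-8,"spin":0},{"grip":0,"dx":14,"dy":-17,"dz":-11,"spin":0},{"grip":0,"dx":19,"dy":-17,"dz":-14,"spin":0},{"grip":0,"dx":24,"dy":-17,"dz":-16,"spin":0},{"grip":0,"dx":29,"dy":-17,"dz":-18,"spin":0},{"grip":0,"dx":34,"dy":-17,"dz":-18,"spin":0},{"grip":0,"dx":34,"dy":-17,"dz":-18,"spin":0},{"grip":0,"dx":34,"dy":-17,"dz":-18,"spin":0}]'; python3 -c "
from h import *
where()
c=cam('top');save(c,'t8.png',(165,115,355,257),4.2)"
```

```text
clock: 19.62
eef_pos: [455.8, -289.1, 200.2]
eef_rot: [-1.571, 0.001, -1.356]
wrist_force: [-0.3, -0.1, 0.3]
finger_gap: 0.8
t 19.62 corner xy [-229. -410.] z 200.2 F(corner) [-0.36 -0.04] 0.27 gap 0.8 rpy [-1.571e+00  1.000e-03 -1.356e+00]
```

View pics/t8.png

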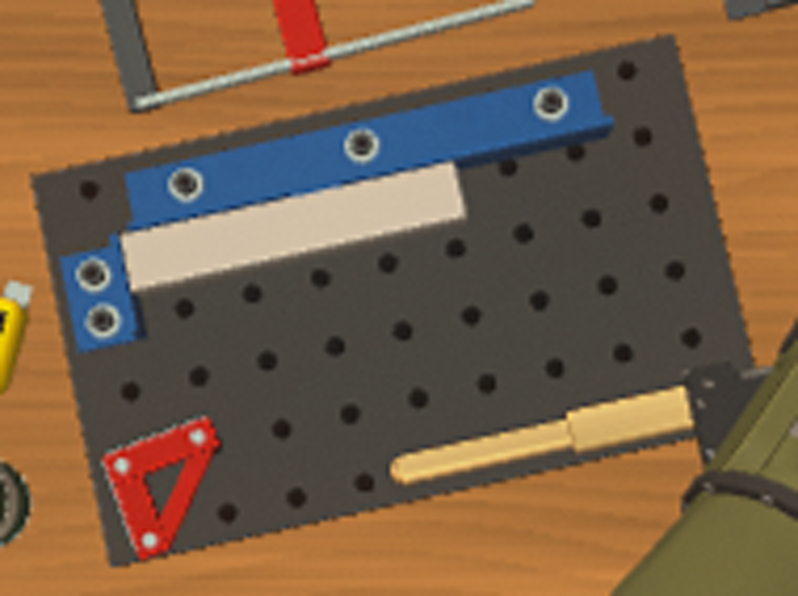

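The top view shows both tubes as one straight bar, with corners at (122,236), (459,163), (468,216) and (135,290). It is tight to the fence and stop, and the magnet square and brush haven't moved. I'll check the length, then hand in.

Run:
```python
from h import *
c=cam("top"); w=[px2w(c,(u+.5)/4.2-.5+165,(v+.5)/4.2-.5+115,56) for u,v in [(122,236),(459,163),(468,216),(135,290)]]
p,th,e=fit(box(240,40),w); cx,cy,t0=np.load("cor.npy"); R=np.array([[np.cos(t0),-np.sin(t0)],[np.sin(t0),np.cos(t0)]])
print("centre in corner",R.T@(p-[cx,cy]),"yaw",th-t0,"res",e,[np.linalg.norm(w[i]-w[i-1]).round(1) for i in range(4)])
ok=abs(th-t0)<.02 and e<3.5; print(ok)
if ok: print(ticket.sign_off())
```

```text
centre in corner [ -20.59792093 -121.86280304] yaw 0.0011659579504907092 res 1.5888040960400076 [np.float64(39.5), np.float64(242.5), np.float64(38.3), np.float64(239.1)]
True
the job is handed in; nothing more can be done
None
```

I fitted up both tubes and handed the job in at about 20 s of the 58 s allowed; no verdict came back. With closed fingers I pushed the long tube, then the short one, flat to the fence. I then pushed the short one along so that both ran up to the end stop, and pressed each lightly against the fence before backing off.

**Last checks**
- **Position:** the final top view shows one straight bar, 239–242 mm long against 240 expected. Its centre is at (−20.6, −121.9) mm from the corner, ideally (−20, −120), and its yaw is 0.001 rad.
- **Contact:** pushing against the stop met firm contact at about 23 N. The final presses into the fence met 16–20 N, at the expected positions.
- **Clearance:** the robot is clear of everything with no force on the wrist, and the magnet square and brush look unmoved.

**Uncertain or off**
- My visual measurement is only good to about 2 mm, the same as the tolerances. The fit rests on the contact forces and on seeing no gaps.
- When pressed to the fence, the fingers stopped about 2.5 mm short of where the camera put its face, and the TCP read up to 3 mm high during the push along the fence. I put the first down to calibration; the second settled before the final push to the stop.
- I did not measure the hammer, clamp, can, offcut or tape again at the end; nothing I did came near them.

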